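# Close the tea canister with its double lid and hold up the outer lid

## Task

Take the loose yellow dust cap off the tea canister and set it down in the black round cap holder, then carry the double lid (green inner lid with the steel outer lid resting on it) as one from its stand and lower it until the inner lid is fully home in the canister's mouth, and let go. Then lift the steel outer lid alone, leaving the inner lid seated and untouched, and finish still gripping the outer lid upright about 8 cm above the inner lid, over the canister, so that the seal can be checked. Leave the cups, scale and syrup jar alone.

Things in the scene. Friction and masses are not known exactly. Their poses are not given: they have to be found in the camera images.
- canister_mouth (a point): Tea canister, white with a blue band, fixed to the counter: body 84 mm in diameter up to 66 mm high, sloping in to a steel neck that is 52 mm in diameter outside and 46 mm inside, 32 mm tall. The point is the centre of the mouth at the top edge of the neck, 110 mm above the work surface; z up.
- lid_stand_mouth (a point): Wooden lid stand, fixed: a 96 mm foot disc 10 mm thick with an upright tube 52 mm outside, 46 mm inside. The point is the centre of the tube's top edge, 85 mm above the work surface. At the start the double lid sits in it.
- cap_holder_floor (a point): Black round cap holder, a fixed shallow dish: 78 mm outside, 68 mm inside, 14 mm high, floor 4 mm thick. The point is the centre of the inner floor, 4 mm above the work surface.
- dust_cap_knob (a point): Yellow dust cap, loose, 60 g, at the start over the canister's neck: a round cap 61 mm in diameter and 18 mm high (skirt 15 mm deep, 55 mm inside), with a knob 18 mm in diameter and 18 mm tall on top. The point is the centre of the knob, 9 mm above the cap's flat top and 27 mm above the bottom edge of the skirt; z up.
- inner_lid_rim (a point): Inner lid, loose, 120 g: green rim disc 60 mm wide, 10 mm thick; below it a plug 42 mm wide, 16 mm long, tapering to 32 mm; on top a 36 mm boss 4 mm high, inside the outer lid. The point is the rim disc's centre, 5 mm above its underside (5 mm above the mouth when home); z up. The lids are not fastened: gripped across the green rim both travel; gripped by the black knob only the outer comes.
- outer_lid_knob (a point): Outer lid, loose, 80 g: round steel cap 48 mm wide, 10 mm high, hollow below (40 mm wide, 6 mm deep; 2 mm play around the inner lid's boss), resting on the green rim; on top a black knob 20 mm wide, 18 mm tall. The point is the knob's centre, 9 mm above the steel top, 19 mm above the lid's bottom edge, 24 mm above the inner lid's point when nested; z up.
- cup_stack: Stack of white paper cups upside down, 80 mm in diameter, 109 mm high, loose; bystander. Origin at the centre of its underside.
- scale: Black kitchen scale with a steel plate, 130 x 170 x 23 mm, loose; bystander. Origin at the centre of its underside.
- syrup_jar: Amber syrup jar with a black cap, 68 mm in diameter, 115 mm high, loose; bystander. Origin at the centre of its underside.

How it is judged:
By the outcome, as a careful person would: the job done as asked, in the order asked, and still so for the second after the job is handed in, while the arm keeps its last pose, push and grip.
It also fails if it takes over 67 s, if anything falls off the work surface, if the arm or the gripper's body presses on something with over 40 N, if the wrist force passes 120 N, or if a joint passes its speed limit or range.

## Robot

A 6-joint arm with a two-finger parallel gripper is mounted at the origin on the work surface. World frame = base frame: x ahead of the robot, y to its left, z up, the work surface at z = 0. Lengths are in mm, angles in degrees, forces in N, time in s.
With the tool pointing down it reaches from about 350 to 725 mm from the base axis. Payload 6 kg.
Tool frame: the origin (TCP) lies at the very end of the fingers, on their centre line; the grasp point (between the pads) lies ctrl.grasp_offset behind it (ctrl.grasp_offset is the distance from the TCP to the grasp point, in mm); z points along the fingers, y is the line along which they close (so a half turn about z gives the same grasp; the last joint's range is limited). The gripper opens to 85 mm and grips with 20 to 120 N. Pads are 22 mm wide; open, the fingers measure 114 mm over their backs; the gripper's body (76 mm by 85 mm) begins 54 mm behind the grasp point. The pads swing forward as they close: fully open they stand 13 mm farther back than shut.
Start: joints at [92.745, 2.303, 4.859, 0, -92.561, -19.12], TCP at [169.129, 575.647, 231.261] pointing down, gripper open.
Joint ranges: [-146.85, 146.85], [-73.84, 115.35], [-62.03, 85.46], [-188.31, 113.3], [-161.28, -10.13], [-171.36, 171.36]. Speed limits (degrees/s): [147.25, 147.25, 172.46, 180, 180, 180].

## Interface

Orientations are given as [roll, pitch, yaw] about the fixed x, y, z axes, in that order (R = Rz(yaw) Ry(pitch) Rx(roll)).
In Python, from workcell import ctrl, eyes gives the robot as it stands. The module is installed in compiled form; this text tells all that it offers.
- The arm moves only by the tool servo_tool, never from a script. Its argument "series" is text: rows parted by semicolons, each of 6 numbers parted by spaces: the shift along the tool's x, y, z in m, then the turn, a rotation vector about the tool's x, y, z in rad. A call has 1 to 20 rows; each row is the pose to reach, as a shift and turn from the pose commanded when the call began, along the tool's axes at that moment; what a row does not reach only later rows make up. A row lasts 1/12 s, in which the tool goes at most 41.7 mm and 7.16 degrees, less where a joint would pass 70% of its speed; a pose out of reach is approached as far as the arm can. A call with a gripper value outside its range is refused whole. "grip" is the opening in per cent of the stroke, from 0 (shut) to 100 (fully open), set as the call begins (left out, the last holds). The fingers move at their own pace and stop on an object; the grip force is fixed at half the most. Time passes only in rows, so rows that repeat a pose let the fingers close. It gives the time, the measured TCP pose, the force, the opening and the grip force at its end, in the units of the state.
- ctrl.get_state(): the state, without advancing time (a new reading comes with each control period).
- eyes.snapshot(name): name is "scene" or "top" or "wrist"; returns the picture (384x512x3 uint8, blue, green, red); there is no depth.
- eyes.camera_model(name): a dict with "camera_matrix" (3x3 intrinsics, pixels), "R" (3x3) and "t" (3): a world point X has camera coordinates R X + t; the wrist camera has in their place "hand_eye" (4x4, takes a point from camera to tool coordinates, whose origin is the TCP and whose axes are the flange's). Camera axes: x right, y down, z forward; pixel columns grow to the right and rows downward; lengths in mm; the calibration is good to about 2 mm. A picture is of the moment at which its call begins: read the wrist's pose just before it. camera_model takes no time and is no camera call.
- ctrl.finish_job(): hands the job in; it is judged then, once.
The state is a dict: "t": time; "joints": joint angles; "dq": joint speeds; "joint_efforts": joint torques, N m; "eef_pos": TCP position; "ee_rot": TCP orientation; "wrist_force": force on the tool from outside, world axes, zero at the start; "wrist_torque": the same for the moment, N m; "grip_width": finger opening in mm; "gripper_force": force on a finger pad.
Only numpy, scipy, OpenCV 4.12 (cv2) and the standard library are available. Lean on these libraries where they do the work, as an engineer would, in place of code of your own. Each camera call takes 0.05 s, during which the arm holds its last target. There are 200 camera calls.

## Working session

There is one attempt and no reset: what is moved stays moved. The work goes in short steps, Python scripts to look and compute and a tool call to move; the robot and the scene stay as the last step left them, time stands still between calls to the robot, and variables do not carry over. Pictures are saved under pics/ and viewed, at most 10 in all, crops included, and the job is handed in when it is done.

Besides the shell and the picture viewer there is one more tool, called as name(argument=value, ...) on one line, values as JSON. servo_tool: Moves the arm, as the interface text tells. Its arguments: {"type":"object","properties":{"series":{"type":"string"},"grip":{"type":"number"}},"required":["series"]}

```bash
mkdir -p pics; python3 - <<'E'
from workcell import ctrl, eyes
import cv2,numpy as np
np.set_printoptions(precision=3,suppress=True)
s=ctrl.get_state();print(s, ctrl.grasp_offset)
for n in("top","scene","wrist"):
    cv2.imwrite(f"pics/{n}0.png",eyes.snapshot(n));print(n,eyes.camera_model(n))
a=[cv2.imread(f"pics/{n}0.png") for n in("top","scene")]
cv2.imwrite("pics/a.png",cv2.resize(np.vstack(a),None,fx=.78,fy=.78))
E
```

```text
{'t': 0.0, 'joints': array([ 92.747,   2.338,   4.8  ,  -0.026, -92.561, -19.12 ]), 'dq': array([-0.108, -0.061,  0.064, -0.058, -0.135,  0.074]), 'joint_efforts': array([  0.002, -36.822,  34.742,   6.932,  -0.005,  -0.   ]), 'eef_pos': array([168.959, 575.374, 230.264]), 'ee_rot': array([179.898,  -0.008, -16.372]), 'wrist_force': array([-0.215,  0.832, -0.996]), 'wrist_torque': array([0.003, 0.019, 0.021]), 'gripper_force': 0.0, 'grip_width': 85.31748966671448} 18.700000000000003
top {'camera_matrix': array([[346.946,   0.   , 252.444],
       [  0.   , 346.946, 188.254],
       [  0.   ,   0.   ,   1.   ]]), 'R': array([[-0.017, -1.   ,  0.003],
       [-0.995,  0.017, -0.101],
       [ 0.101, -0.004, -0.995]]), 't': array([  13.473,  609.028, 1121.211])}
scene {'camera_matrix': array([[426.827,   0.   , 251.456],
       [  0.   , 426.827, 189.8  ],
       [  0.   ,   0.   ,   1.   ]]), 'R': array([[ 0.712,  0.703, -0.005],
       [ 0.585, -0.596, -0.55 ],
       [-0.389,  0.388, -0.835]]), 't': array([-448.063, -309.518, 1503.766])}
wrist {'camera_matrix': array([[271.357,   0.   , 255.924],
       [  0.   , 271.357, 189.828],
       [  0.   ,   0.   ,   1.   ]]), 'hand_eye': array([[   0.001,   -0.958,   -0.285,   71.986],
       [   1.   ,    0.001,   -0.001,    0.653],
       [   0.001,   -0.285,    0.958, -143.077],
       [   0.   ,    0.   ,    0.   ,    1.   ]])}
```

View pics/top0.png

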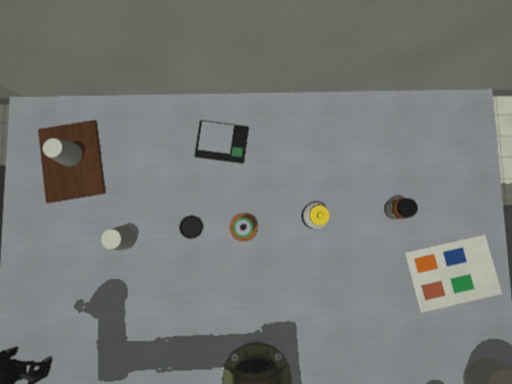

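View pics/scene0.png

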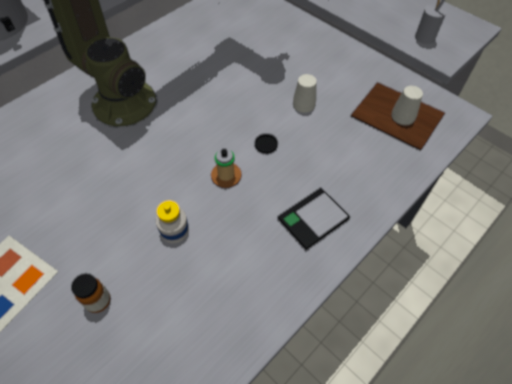

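The top view shows the cap holder at about (191,227), the double lid in its stand at (243,227), and the canister with its yellow cap at (319,215). In the scene view they are at (265,144), (224,155) and (169,210). Next I'll cast rays from the colour blobs.

```bash
cat > h.py <<'E'
from workcell import ctrl, eyes
import cv2,numpy as np
from scipy.spatial.transform import Rotation as Ro
np.set_printoptions(precision=2,suppress=True)
def cam(n,s=None):
    m=eyes.camera_model(n);K=m["camera_matrix"]
    if n!="wrist": R=m["R"].T; return K,R,-R@m["t"]
    Rt=Ro.from_euler("xyz",s["ee_rot"],degrees=True).as_matrix();H=m["hand_eye"]
    return K,Rt@H[:3,:3],s["eef_pos"]+Rt@H[:3,3]
def ray(c,uv,z):
    K,R,o=c; d=R@np.linalg.solve(K,[*uv,1.]); return o+d*(z-o[2])/d[2]
def proj(c,X):
    K,R,o=c; p=K@(R.T@(np.asarray(X,float)-o)); return p[:2]/p[2]
def blobs(img,lo,hi,roi=None,amin=15):
    m=cv2.inRange(cv2.cvtColor(img,cv2.COLOR_BGR2HSV),np.array(lo),np.array(hi))
    if roi is not None:
        k=np.zeros_like(m);x0,y0,x1,y1=roi;k[y0:y1,x0:x1]=255;m&=k
    n,l,st,ce=cv2.connectedComponentsWithStats(m)
    return sorted([(st[i,4],ce[i],st[i,:4]) for i in range(1,n) if st[i,4]>=amin],key=lambda q:-q[0]),m
def shift(s,target,yaw=None):
    "tool-axis shift (m) from the present pose to the TCP target; turn (rad) for a yaw, tool down"
    R=Ro.from_euler("xyz",s["ee_rot"],degrees=True)
    out=[R.inv().apply(np.asarray(target)-s["eef_pos"])/1000]
    if yaw is not None: out.append((R.inv()*Ro.from_euler("xyz",[180,0,yaw],degrees=True)).as_rotvec())
    return out
E
python3 - <<'E'
from h import *
Y=([22,120,120],[35,255,255]);K=([0,0,0],[180,255,60]);G=([50,80,40],[85,255,255])
for n,rh,rs,rc in(("top",(175,210,210,245),(228,210,260,245),(295,195,340,235)),("scene",(250,130,285,158),(210,140,240,172),(150,195,190,225))):
    im=cv2.imread(f"pics/{n}0.png");c=cam(n)
    for nm,(lo,hi),roi,z in(("holder",K,rh,14),("green",G,rs,90),("knobblack",K,rs,118),("yellow",Y,rc,115)):
        b,_=blobs(im,lo,hi,roi,4)
        for q in b[:2]:
            x,y,w,h=q[2];uv=(x+(w-1)/2,y+(h-1)/2)
            print(n,nm,q[0],q[1],q[2],ray(c,uv,z)[:2],ray(c,q[1],z)[:2])
E
```

```text
top holder 392 [190.78 226.57] [180 216  23  22] [486.35 209.77] [486.13 210.51]
top green 86 [243.48 226.98] [234 218  19  19] [482.41  34.76] [482.46  33.27]
top knobblack 21 [242.86 226.67] [241 225   5   5] [482.68  34.07] [483.69  34.48]
top yellow 303 [318.94 214.74] [310 205  19  20] [ 516.57 -198.53] [ 515.84 -198.32]
scene holder 343 [265.76 143.46] [255 134  22  20] [493.38 202.68] [493.85 203.39]
scene green 85 [224.68 161.91] [215 154  20  13] [492.74  27.18] [498.19  22.76]
scene knobblack 31 [223.87 152.97] [222 150   5   7] [490.07  29.95] [489.72  29.78]
scene yellow 377 [167.72 210.44] [157 200  23  21] [ 521.56 -203.03] [ 522.07 -204.39]
```

View pics/wrist0.png

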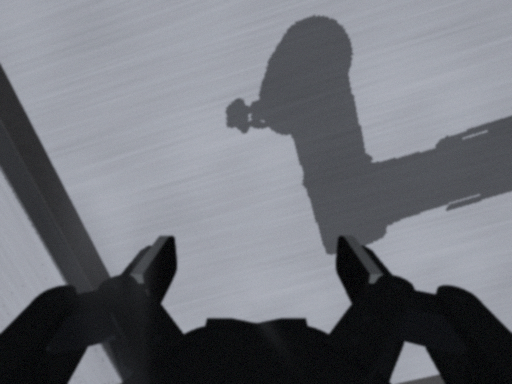

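The wrist image shows the bare counter, the arm's shadow and the fingertips at row ~238, so nothing is near the tool yet. Rough positions are holder (490,206), stand (487,31) and canister (519,-201). On the way to the canister I'll stop over each one with the tool at yaw 0.

```bash
python3 - <<'E'
from h import *
s=ctrl.get_state();print(s["t"]);print(shift(s,[488,206,230],0))
E
```

```text
0.15
[array([0.41, 0.26, 0.  ]), array([ 0.  ,  0.  , -0.29])]
```

servo_tool(series="0.410 0.264 0 0 0 -0.286;0.410 0.264 0 0 0 -0.286;0.410 0.264 0 0 0 -0.286;0.410 0.264 0 0 0 -0.286;0.410 0.264 0 0 0 -0.286;0.410 0.264 0 0 0 -0.286;0.410 0.264 0 0 0 -0.286;0.410 0.264 0 0 0 -0.286;0.410 0.264 0 0 0 -0.286;0.410 0.264 0 0 0 -0.286;0.410 0.264 0 0 0 -0.286;0.410 0.264 0 0 0 -0.286;0.410 0.264 0 0 0 -0.286;0.410 0.264 0 0 0 -0.286;0.410 0.264 0 0 0 -0.286;0.410 0.264 0 0 0 -0.286")

```text
t: 1.48
eef_pos: [487.6, 207.5, 231.2]
ee_rot: [-180.0, 0.0, 0.1]
wrist_force: [0.3, 0.7, -0.8]
grip_width: 85.4
gripper_force: 0.0
```

```bash
sed -i 's/precision=2/precision=4/' h.py; python3 - <<'E'
from h import *
s=ctrl.get_state();im=eyes.snapshot("wrist");cv2.imwrite("pics/w_holder.png",im)
print(s["t"],s["eef_pos"],s["ee_rot"],s["wrist_force"]);print(shift(s,[487,31,230],0))
c=cam("wrist",s);b,_=blobs(im,[0,0,0],[180,255,60],None,200)
print(proj(c,[490,206,14]))
for q in b[:4]:
    x,y,w,h=q[2];print(q,ray(c,(x+(w-1)/2,y+(h-1)/2),14)[:2])
E
```

```text
1.4833 [487.5948 207.4686 231.199 ] [-179.9987    0.012     0.074 ] [ 0.3276  0.7035 -0.7637]
[array([-0.0008,  0.1765,  0.0012]), array([-0.    ,  0.0002,  0.0013])]
[256.9797 163.0028]
(np.int32(40492), array([257.2552, 334.6504]), array([  0, 237, 512, 147], dtype=int32)) [252.3673 207.6594]
(np.int32(2530), array([253.0494, 163.6735]), array([225, 136,  57,  57], dtype=int32)) [488.6275 211.3565]
(np.int32(441), array([429.5578, 188.1678]), array([416, 178,  28,  21], dtype=int32)) [455.512  -32.3637]
(np.int32(380), array([ 9.0316, 43.6026]), array([ 0,  9, 22, 64], dtype=int32)) [637.3255 500.1421]
```

View pics/w_holder.png

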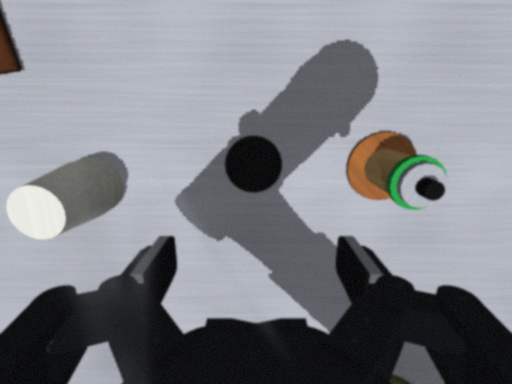

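The holder's black disc shows at (253,164), which puts its centre near (488.6,211.4). That agrees with the top view. The lid's knob is at (431,188) on the right. On to the stand.

servo_tool(series="-0.004 0.173 0 0 0 0;-0.004 0.173 0 0 0 0;-0.004 0.173 0 0 0 0;-0.004 0.173 0 0 0 0;-0.004 0.173 0 0 0 0;-0.004 0.173 0 0 0 0;-0.004 0.173 0 0 0 0")

```text
t: 2.12
eef_pos: [484.0, 34.3, 231.5]
ee_rot: [-180.0, -0.0, 0.0]
wrist_force: [0.7, 0.2, -0.4]
grip_width: 85.5
gripper_force: 0.0
```

```bash
python3 - <<'E'
from h import *
s=ctrl.get_state();im=eyes.snapshot("wrist");cv2.imwrite("pics/w_stand.png",im)
print(s["t"],s["eef_pos"],s["ee_rot"],s["dq"]);print(shift(s,[517,-199,230],0))
c=cam("wrist",s)
for lo,hi,z in(([50,80,40],[85,255,255],95),([0,0,0],[180,255,60],128)):
  b,_=blobs(im,lo,hi,(170,100,340,235),60)
  for q in b[:3]:
    x,y,w,h=q[2];print(q,ray(c,(x+(w-1)/2,y+(h-1)/2),z)[:2])
E
```

```text
2.1167 [483.9822  34.3117 231.4686] [-179.9714   -0.0273    0.0206] [ 1.5712  0.9038  0.3182 -0.0563  0.0421 -0.0751]
[array([0.0329, 0.2333, 0.0014]), array([-0.0005, -0.0005,  0.0004])]
(np.int32(740), array([255.4811, 173.9757]), array([228, 152,  56,  55], dtype=int32)) [484.8207  34.6678]
(np.int32(349), array([255.3897, 184.6562]), array([246, 174,  20,  22], dtype=int32)) [487.8483  34.5601]
```

servo_tool(series="0.033 0.233 0 0 0 0;0.033 0.233 0 0 0 0;0.033 0.233 0 0 0 0;0.033 0.233 0 0 0 0;0.033 0.233 0 0 0 0;0.033 0.233 0 0 0 0;0.033 0.233 0 0 0 0;0.033 0.233 0 0 0 0;0.033 0.233 0 0 0 0")

```text
t: 2.92
eef_pos: [517.7, -197.9, 230.9]
ee_rot: [-180.0, 0.0, 0.1]
wrist_force: [-0.4, -0.3, -0.3]
grip_width: 85.5
gripper_force: 0.0
```

```bash
python3 - <<'E'
from h import *
s=ctrl.get_state();im=eyes.snapshot("wrist");cv2.imwrite("pics/w_can.png",im)
print(s["t"],s["eef_pos"],s["ee_rot"])
c=cam("wrist",s);print(proj(c,[517,-199,113]),proj(c,[517,-199,131]))
b,m=blobs(im,[22,120,60],[35,255,255],(150,60,360,300),60)
for q in b[:3]:
    x,y,w,h=q[2];print(q,ray(c,(x+(w-1)/2,y+(h-1)/2),113)[:2])
cv2.imwrite("pics/w_can_c.png",cv2.resize(im[90:250,150:360],None,fx=3,fy=3))
E
```

```text
2.9167 [ 517.6674 -197.9268  230.8939] [-179.9892    0.0404    0.0979]
[256.8329 184.9112] [256.8659 190.0758]
(np.int32(2809), array([258.9462, 183.5276]), array([229, 154,  61,  60], dtype=int32)) [ 518.465  -201.1545]
```

View pics/w_can_c.png

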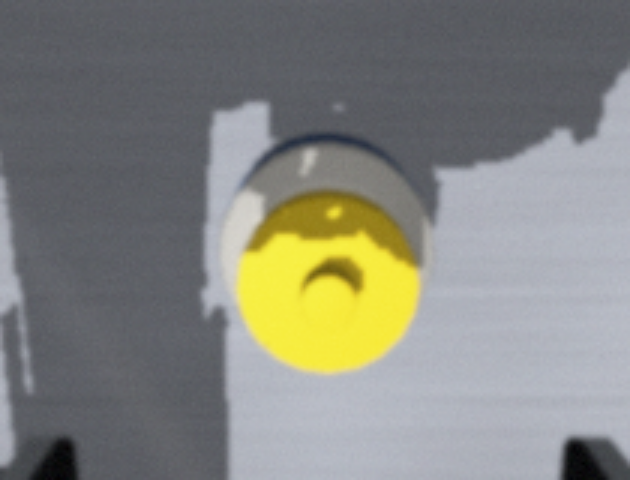

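The crop shows the yellow cap seated level on the neck. Its knob top is at about pixel (259,190), so the cap centre is near (518,-201). I'll descend and grip the knob just above the cap's flat top.

servo_tool(series="0 0.0035 0.04 0 0 0;0 0.0035 0.08 0 0 0;0 0.0035 0.100 0 0 0;0 0.0035 0.110 0 0 0;0 0.0035 0.114 0 0 0;0 0.0035 0.114 0 0 0;0 0.0035 0.114 0 0 0", grip=50)

```text
t: 3.55
eef_pos: [518.3, -202.5, 119.6]
ee_rot: [179.9, -0.2, 0.1]
wrist_force: [0.5, 0.3, 0.1]
grip_width: 42.5
gripper_force: 0.0
```

servo_tool(series="0 0 0 0 0 0;0 0 0 0 0 0;0 0 0 0 0 0;0 0 0 0 0 0;0 0 0 0 0 0;0 0 0 0 0 0;0 0 0 0 0 0;0 0 0 0 0 0;0 0 0 0 0 0;0 0 0 0 0 0", grip=0)

```text
t: 4.38
eef_pos: [518.1, -202.2, 119.3]
ee_rot: [-180.0, -0.2, 0.0]
wrist_force: [-1.0, 5.1, 5.7]
grip_width: 14.7
gripper_force: 58.5
```

```bash
python3 - <<'E'
from h import *
im=eyes.snapshot("wrist");s=ctrl.get_state();print(s["eef_pos"],s["grip_width"],s["wrist_force"],s["joints"],ctrl.grasp_offset)
cv2.imwrite("pics/w_grip1.png",im[100:340,100:420])
E
```

```text
[ 518.0438 -202.1832  119.3283] 14.945825897347689 [-0.5035  4.041   6.004 ] [ -0.6482  -3.6207 -12.6742  -0.0319 -80.7749  90.6925] 18.700000000000003
```

View pics/w_grip1.png

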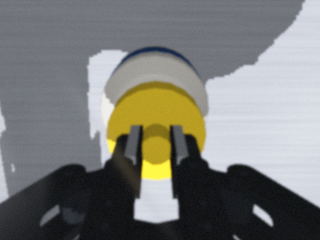

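The knob sits centred between the pads at about crop pixel (157,145), and the cap is still level on the canister. I'll lift and carry it to the holder.

servo_tool(series="0 0 -0.01 0 0 0;0 0 -0.03 0 0 0;0 0 -0.06 0 0 0;0 0 -0.09 0 0 0;0 0 -0.10 0 0 0;-0.03 -0.414 -0.10 0 0 0;-0.03 -0.414 -0.10 0 0 0;-0.03 -0.414 -0.10 0 0 0;-0.03 -0.414 -0.10 0 0 0;-0.03 -0.414 -0.10 0 0 0;-0.03 -0.414 -0.10 0 0 0;-0.03 -0.414 -0.10 0 0 0;-0.03 -0.414 -0.10 0 0 0;-0.03 -0.414 -0.10 0 0 0;-0.03 -0.414 -0.10 0 0 0;-0.03 -0.414 -0.10 0 0 0;-0.03 -0.414 -0.10 0 0 0;-0.03 -0.414 -0.10 0 0 0;-0.03 -0.414 -0.10 0 0 0;-0.03 -0.414 -0.10 0 0 0")

```text
t: 6.1
eef_pos: [487.4, 210.1, 217.8]
ee_rot: [-180.0, -0.0, -0.1]
wrist_force: [-1.0, -0.6, -0.7]
grip_width: 14.9
gripper_force: 58.9
```

```bash
python3 - <<'E'
from h import *
im=eyes.snapshot("wrist");s=ctrl.get_state();print(s["t"],s["eef_pos"],s["ee_rot"],s["grip_width"],s["wrist_force"])
c=cam("wrist",s)
b,m=blobs(im,[22,120,60],[35,255,255],None,60)
for q in b[:3]: print(q)
zt=s["eef_pos"][2]-6
print("cap top proj if centred",proj(c,[s["eef_pos"][0],s["eef_pos"][1],zt]))
cv2.imwrite("pics/w_over1.png",im)
E
```

```text
6.15 [487.3991 210.1426 217.7063] [-179.9891   -0.0301   -0.0897] 14.932293606781982 [-0.0783  0.4287 -0.247 ]
(np.int32(5447), array([256.0101, 222.4349]), array([207, 180, 100,  99], dtype=int32))
cap top proj if centred [255.3684 233.6782]
```

View pics/w_over1.png

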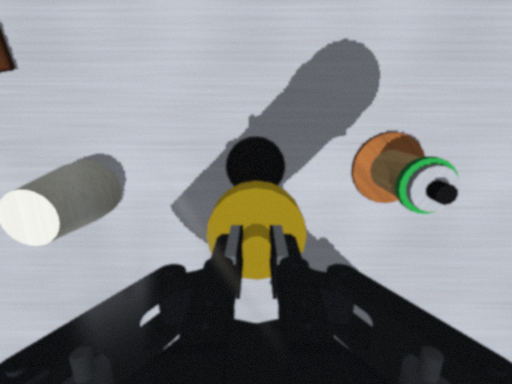

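The cap hangs level, with its disc centred at about (256,229), and the holder is beyond it at (255,163). I'll get both centres from their edges.

```bash
python3 - <<'E'
from h import *
im=cv2.imread("pics/w_over1.png");s=ctrl.get_state();c=cam("wrist",s);x,y,z=s["eef_pos"]
for k in(4,6,8):
  zt=z-k
  print(k,"cap low edge x+30.5:",ray(c,(256.5,278.5),zt)[0]+30.5-x,"lr:",[ray(c,(u,229),zt)[1]-y for u in(206.5,306.5)], "upper skirt:",ray(c,(256.5,179.5),zt-15)[0]-30.5-x)
b,_=blobs(im,[0,0,0],[180,255,45],(215,125,300,176),60)
q=b[0][2];print(q,"holder: x from upper edge",ray(c,(255,q[1]-.5),14)[0]-39-x,"y",[ray(c,(u,163),14)[1]-y for u in(q[0]-.5,q[0]+q[2]-.5)])
E
```

```text
4 cap low edge x+30.5: 0.7165373291715014 lr: [np.float64(28.865131160160672), np.float64(-30.211016099130205)] upper skirt: -0.18284421041602172
6 cap low edge x+30.5: -0.6637265559319871 lr: [np.float64(29.266118197387584), np.float64(-30.613150262132393)] upper skirt: -0.6939474131355041
8 cap low edge x+30.5: -2.0439904410355325 lr: [np.float64(29.667105234614525), np.float64(-31.01528442513461)] upper skirt: -1.2050506158548728
[226 137  58  39] holder: x from upper edge -0.015926321285689937 y [np.float64(39.3663897401768), np.float64(-35.75281064709688)]
```

servo_tool(series="0.0013 -0.0022 0.04 0 0 0;0.0013 -0.0022 0.08 0 0 0;0.0013 -0.0022 0.12 0 0 0;0.0013 -0.0022 0.155 0 0 0;0.0013 -0.0022 0.175 0 0 0;0.0013 -0.0022 0.182 0 0 0;0.0013 -0.0022 0.186 0 0 0;0.0013 -0.0022 0.189 0 0 0;0.0013 -0.0022 0.189 0 0 0;0.0013 -0.0022 0.189 0 0 0;0.0013 -0.0022 0.189 0 0 0")

```text
t: 7.07
eef_pos: [489.1, 213.9, 29.8]
ee_rot: [-179.9, -0.1, 0.0]
wrist_force: [0.3, -0.3, -1.0]
grip_width: 15.0
gripper_force: 58.9
```

servo_tool(series="0 0 0.001 0 0 0;0 0 0.002 0 0 0;0 0 0.002 0 0 0;0 0 0.002 0 0 0")

```text
t: 7.4
eef_pos: [489.0, 213.9, 28.4]
ee_rot: [-180.0, -0.1, 0.0]
wrist_force: [-3.2, -1.7, 7.0]
grip_width: 15.0
gripper_force: 59.8
```

servo_tool(series="0 0.0012 0.001 0 0 0;0 0.0012 0.002 0 0 0;0 0.0012 0.002 0 0 0;0 0.0012 0.002 0 0 0")

```text
t: 7.73
eef_pos: [489.5, 213.6, 28.2]
ee_rot: [-179.9, -0.2, 0.1]
wrist_force: [-8.4, 0.8, 15.5]
grip_width: 14.9
gripper_force: 60.7
```

```bash
python3 - <<'E'
from h import *
im=eyes.snapshot("wrist");s=ctrl.get_state();print(s["t"],s["eef_pos"],s["ee_rot"],s["grip_width"],s["wrist_force"],s["wrist_torque"])
cv2.imwrite("pics/w_pl1.png",cv2.resize(im[130:300,140:370],None,fx=2.5,fy=2.5))
E
```

```text
7.7833 [489.4687 213.6357  28.2394] [-179.8599   -0.2078    0.0774] 14.603259750971578 [-7.1572 -0.6584 15.6724] [ 0.2913  2.8606 -0.0071]
```

View pics/w_pl1.png

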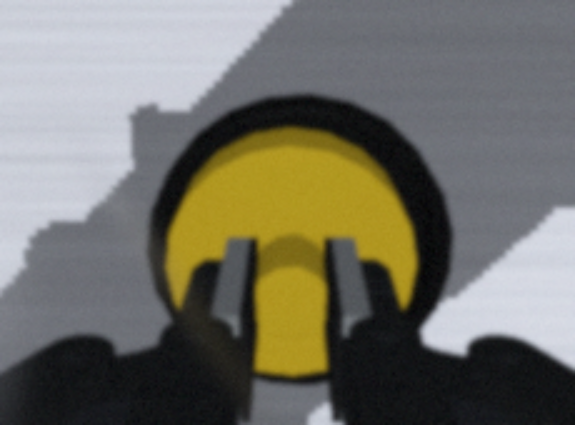

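The cap sits in the black ring, but the margins are uneven: 15 px on the left, 32 px on the right and almost none at the bottom. It seems to be riding the holder's rim, so I'll work out the offset.

```bash
python3 - <<'E'
from h import *
s=ctrl.get_state();c=cam("wrist",s);x,y,z=s["eef_pos"];print(s["eef_pos"])
L,R,U,D=[ray(c,p,14) for p in((199.8,225),(320.2,225),(260,168.2),(260,283))]
print("holder y",L[1],R[1],(L[1]+R[1])/2,"x",U[0]-39,D[0]+39)
for zt in(22,24,27):
  print(zt,"cap y",[ray(c,(u,225),zt)[1] for u in(205.8,307.5)],"x low",ray(c,(257,281.5),zt)[0]+30.5,"x up skirt",ray(c,(257,180.6),zt-15)[0]-30.5)
E
```

```text
[489.4687 213.6357  28.2394]
holder y 248.68733336810456 172.95938099152312 210.82335717981385 x 488.91550088728945 488.26422213706167
22 cap y [np.float64(243.28179786662312), np.float64(182.55694305791644)] x low 486.5246324308633 x up skirt 488.0494055768238
24 cap y [np.float64(242.8754867182826), np.float64(182.96257438554196)] x low 487.92520468944724 x up skirt 488.5625137681508
27 cap y [np.float64(242.26601999577179), np.float64(183.57102137698018)] x low 490.0260630773233 x up skirt 489.3321760551412
```

The cap's top face measures 60.7 mm across at z=22, so it is flat on the floor and about 2 mm off centre. That is within the play. I'll ease off the push, let go and rise, then look.

servo_tool(series="0.0005 0.0015 -0.002 0 0 0;0.0005 0.0015 -0.002 0 0 0")

```text
t: 7.95
eef_pos: [489.7, 211.5, 28.3]
ee_rot: [-179.9, -0.1, 0.0]
wrist_force: [-4.0, 1.0, 7.5]
grip_width: 14.8
gripper_force: 59.9
```

servo_tool(series="0 0 0 0 0 0;0 0 0 0 0 0;0 0 0 0 0 0;0 0 0 0 0 0;0 0 0 0 0 0;0 0 -0.03 0 0 0;0 0 -0.07 0 0 0;0 0 -0.11 0 0 0;0 0 -0.15 0 0 0;0 0 -0.19 0 0 0;0 0 -0.2 0 0 0;0 0 -0.2 0 0 0;0 0 -0.2 0 0 0", grip=100)

```text
t: 9.03
eef_pos: [489.0, 211.1, 226.7]
ee_rot: [-179.9, -0.0, 0.0]
wrist_force: [0.1, 0.4, -0.9]
grip_width: 85.6
gripper_force: 0.0
```

```bash
python3 - <<'E'
from h import *
im=eyes.snapshot("wrist");s=ctrl.get_state();print(s["t"],s["eef_pos"],s["grip_width"]);c=cam("wrist",s)
cv2.imwrite("pics/w_pl2.png",im)
q=blobs(im,[22,120,60],[35,255,255],None,60)[0][0];x,y,w,h=q[2];print(q,ray(c,(x+(w-1)/2,y+(h-1)/2),20))
q=[q for q in blobs(im,[0,0,0],[180,255,45],(190,100,340,230),60)[0]][0];x,y,w,h=q[2];print(q,ray(c,(x+(w-1)/2,y+(h-1)/2),14))
print(shift(s,[485.5,34.6,s["eef_pos"][2]],0))
cv2.imwrite("pics/w_pl2c.png",cv2.resize(im[110:240,180:330],None,fx=3,fy=3))
E
```

```text
9.0833 [488.5933 210.7704 225.3482] 85.24299346902485
(np.int32(1794), array([255.7854, 166.4933]), array([232, 143,  48,  48], dtype=int32)) [488.4452 211.1642  20.    ]
(np.int32(667), array([255.9445, 162.6642]), array([228, 138,  57,  56], dtype=int32)) [488.5535 210.515   14.    ]
[array([-0.0031,  0.1762,  0.0001]), array([0.0004, 0.0012, 0.0002])]
```

View pics/w_pl2c.png

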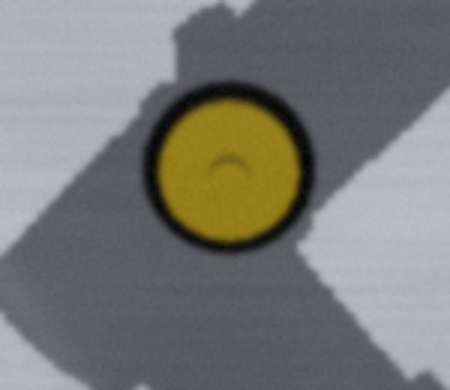

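The yellow cap lies centred in the black holder, with an even black margin all round. Next I'll move over the stand and re-measure the lid.

servo_tool(series="-0.0033 0.176 0.01 0 0 0;-0.0033 0.176 0.02 0 0 0;-0.0033 0.176 0.02 0 0 0;-0.0033 0.176 0.02 0 0 0;-0.0033 0.176 0.02 0 0 0;-0.0033 0.176 0.02 0 0 0;-0.0033 0.176 0.02 0 0 0;-0.0033 0.176 0.02 0 0 0")

```text
t: 9.75
eef_pos: [485.5, 35.3, 205.5]
ee_rot: [180.0, 0.1, 0.0]
wrist_force: [-0.9, 1.1, -0.3]
grip_width: 85.4
gripper_force: 0.0
```

```bash
python3 - <<'E'
from h import *
im=eyes.snapshot("wrist");s=ctrl.get_state();print(s["t"],s["eef_pos"],s["ee_rot"]);c=cam("wrist",s)
cv2.imwrite("pics/w_st2.png",im)
for lo,hi,z in(([50,80,30],[85,255,255],95),([0,0,0],[180,255,60],122)):
  for q in blobs(im,lo,hi,(180,100,330,230),60)[0][:2]:
    x,y,w,h=q[2];print(q,"ctr",ray(c,(x+(w-1)/2,y+(h-1)/2),z)[:2],"up/low x",ray(c,(256,y-.5),z)[0],ray(c,(256,y+h-.5),z)[0],"y",ray(c,(x-.5,y+h/2),z)[1],ray(c,(x+w-.5,y+h/2),z)[1])
E
```

```text
9.8 [485.5383  35.6039 205.6933] [179.9792   0.0576   0.0685]
(np.int32(866), array([255.963 , 180.1051]), array([227, 157,  60,  60], dtype=int32)) ctr [485.237   34.8058] up/low x 514.5909437414354 453.88751050967335 y 63.984845204870865 5.63062207919134
(np.int32(434), array([256.3548, 193.6682]), array([246, 182,  22,  24], dtype=int32)) ctr [486.5576  34.8383] up/low x 497.4178809989072 475.40416332850043 y 44.471169325968845 25.20402780447402
```

servo_tool(series="-0.0003 0.0005 0.04 0 0 0;-0.0003 0.0005 0.08 0 0 0;-0.0003 0.0005 0.11 0 0 0;-0.0003 0.0005 0.13 0 0 0;-0.0003 0.0005 0.138 0 0 0;-0.0003 0.0005 0.14 0 0 0;-0.0003 0.0005 0.14 0 0 0;-0.0003 0.0005 0.14 0 0 0")

```text
t: 10.47
eef_pos: [486.4, 34.9, 68.2]
ee_rot: [-180.0, -0.1, 0.1]
wrist_force: [0.6, 0.2, 0.4]
grip_width: 85.6
gripper_force: 0.0
```

servo_tool(series="0 0 0 0 0 0;0 0 0 0 0 0;0 0 0 0 0 0;0 0 0 0 0 0;0 0 0 0 0 0;0 0 0 0 0 0;0 0 0 0 0 0;0 0 0 0 0 0", grip=40)

```text
t: 11.13
eef_pos: [486.2, 34.5, 68.1]
ee_rot: [-180.0, -0.2, 0.0]
wrist_force: [-1.5, 1.6, 5.7]
grip_width: 57.7
gripper_force: 63.3
```

servo_tool(series="0 0 -0.003 0 0 0;0 0 -0.008 0 0 0;0 0 -0.015 0 0 0;0 0 -0.025 0 0 0;0 0 -0.04 0 0 0;0 0 -0.06 0 0 0;0 0 -0.08 0 0 0;0 0 -0.10 0 0 0;0 0 -0.11 0 0 0;0 0 -0.11 0 0 0")

```text
t: 11.97
eef_pos: [486.5, 34.5, 179.6]
ee_rot: [-179.9, -0.3, 0.0]
wrist_force: [0.8, -0.1, -1.7]
grip_width: 57.8
gripper_force: 64.5
```

servo_tool(series="-0.03 0.03 0 0 0 0;-0.036 0.06 0 0 0 0;-0.036 0.09 0 0 0 0;-0.036 0.12 0 0 0 0;-0.036 0.15 0 0 0 0;-0.036 0.18 0 0 0 0;-0.036 0.205 0 0 0 0;-0.036 0.222 0 0 0 0;-0.036 0.232 0 0 0 0;-0.036 0.236 0 0 0 0;-0.036 0.236 0 0 0 0;-0.036 0.236 0 0 0 0;-0.036 0.236 0 0 0 0")

```text
t: 13.05
eef_pos: [449.5, -200.8, 176.2]
ee_rot: [-180.0, -0.0, 0.1]
wrist_force: [0.3, 0.7, -2.5]
grip_width: 58.1
gripper_force: 65.0
```

```bash
python3 - <<'E'
from h import *
im=eyes.snapshot("wrist");s=ctrl.get_state();print(s["t"],s["eef_pos"],s["ee_rot"],s["grip_width"],s["wrist_force"]);c=cam("wrist",s)
cv2.imwrite("pics/w_mouth.png",im);t=eyes.snapshot("scene");cv2.imwrite("pics/s_mouth.png",t)
print("mouth proj",proj(c,[518,-201,110]),proj(c,[518+26,-201,110]),proj(c,[518-26,-201,110]), "canister at 66", proj(c,[518+42,-201,66]))
x,y,z=s["eef_pos"];
for q in blobs(im,[50,80,30],[85,255,255],None,60)[0][:2]: print("green",q)
for dz in(28,24,20): print("rim top proj",dz,proj(c,[x+30,y,z+dz]),proj(c,[x-30,y,z+dz]),proj(c,[x,y+30,z+dz]))
cv2.imwrite("pics/m.png",np.hstack([im[60:300,120:390],cv2.resize(t[130:290,90:270],None,fx=1.5,fy=1.5)]))
E
```

```text
13.1 [ 449.5207 -200.8655  176.3367] [-179.9959   -0.0089    0.0896] 57.91333929141241 [ 0.3765  0.2657 -2.3051]
mouth proj [255.9629 113.9216] [256.041   76.2231] [255.8903 148.9519] canister at 66 [256.1325  62.0561]
green (np.int32(3359), array([255.0327, 235.6121]), array([195, 205, 123,  90], dtype=int32))
rim top proj 28 [255.2206 206.064 ] [255.06   316.1166] [192.8913 264.5205]
rim top proj 24 [255.2538 203.1195] [255.0936 310.5751] [194.6978 260.0982]
rim top proj 20 [255.2851 200.3488] [255.1254 305.3228] [196.4043 255.9208]
```

View pics/m.png

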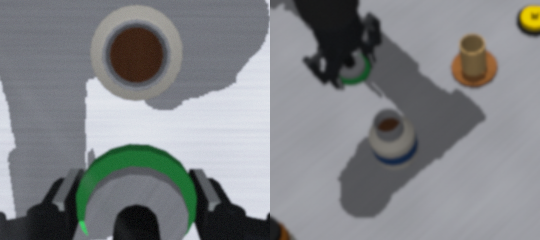

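The left crop shows the lids gripped level together, with the green rim at the fingers. The open canister mouth is above them, its brown interior centred at about full pixel (256,114). The scene crop confirms the stand is now empty. Next is refining the mouth centre.

```bash
python3 - <<'E'
from h import *
s=ctrl.get_state();c=cam("wrist",s);im=cv2.imread("pics/w_mouth.png");x,y,z=s["eef_pos"]
g=cv2.cvtColor(im,cv2.COLOR_BGR2GRAY);sat=cv2.cvtColor(im,cv2.COLOR_BGR2HSV)[...,1]
print("col",list(enumerate(g[64:168:2,256],32)));print("row",g[114,200:314:2])
q=blobs(im,[0,90,20],[20,255,140],(200,60,310,170),60)[0][0];print(q)
x0,y0,w,h=q[2];print("brown as z=110:",ray(c,(x0+(w-1)/2,y0+(h-1)/2),110)," as z=95",ray(c,(x0+(w-1)/2,y0+(h-1)/2),95),w,h)
print([ (r,round(ray(c,(256,r),110)[0],1)) for r in(72,76,80,84,140,144,148,152)],[(u,round(ray(c,(u,114),110)[1],1)) for u in(216,220,224,288,292,296)])
E
```

```text
col [(32, np.uint8(130)), (33, np.uint8(155)), (34, np.uint8(160)), (35, np.uint8(160)), (36, np.uint8(163)), (37, np.uint8(162)), (38, np.uint8(161)), (39, np.uint8(159)), (40, np.uint8(137)), (41, np.uint8(115)), (42, np.uint8(80)), (43, np.uint8(69)), (44, np.uint8(46)), (45, np.uint8(45)), (46, np.uint8(38)), (47, np.uint8(40)), (48, np.uint8(39)), (49, np.uint8(37)), (50, np.uint8(41)), (51, np.uint8(36)), (52, np.uint8(41)), (53, np.uint8(40)), (54, np.uint8(43)), (55, np.uint8(42)), (56, np.uint8(43)), (57, np.uint8(41)), (58, np.uint8(40)), (59, np.uint8(39)), (60, np.uint8(40)), (61, np.uint8(40)), (62, np.uint8(41)), (63, np.uint8(41)), (64, np.uint8(41)), (65, np.uint8(38)), (66, np.uint8(40)), (67, np.uint8(41)), (68, np.uint8(39)), (69, np.uint8(40)), (70, np.uint8(44)), (71, np.uint8(66)), (72, np.uint8(83)), (73, np.uint8(98)), (74, np.uint8(125)), (75, np.uint8(125)), (76, np.uint8(131)), (77, np.uint8(132)), (78, np.uint8(133)), (79, np.uint8(133)), (80, np.uint8(163)), (81, np.uint8(219)), (82, np.uint8(225)), (83, np.uint8(224))]
row [116 118 120 118 114 132 144 149 148 147 148 131 121  87  72  55  42  39
  41  37  38  37  38  41  40  38  39  44  41  40  43  46  41  36  43  39
  41  43  39  36  35  52  67  84 112 130 145 148 144 147 147 128 115 115
 116 119 114]
(np.int32(2196), array([256.0109, 114.4117]), array([230,  88,  53,  54], dtype=int32))
brown as z=110: [ 517.6553 -201.067   110.    ]  as z=95 [ 517.3916 -201.0515   95.    ] 53 54
[(72, np.float64(546.9)), (76, np.float64(544.2)), (80, np.float64(541.6)), (84, np.float64(538.9)), (140, np.float64(498.9)), (144, np.float64(495.8)), (148, np.float64(492.8)), (152, np.float64(489.7))] [(216, np.float64(-171.3)), (220, np.float64(-174.3)), (224, np.float64(-177.3)), (288, np.float64(-224.9)), (292, np.float64(-227.8)), (296, np.float64(-230.8))]
```

servo_tool(series="0.03 0 0 0 0 0;0.055 0 0 0 0 0;0.066 0 0 0 0 0;0.068 0 0 0 0 0;0.068 0 0.02 0 0 0;0.068 0 0.04 0 0 0;0.068 0 0.055 0 0 0;0.068 0 0.063 0 0 0;0.068 0 0.065 0 0 0;0.068 0 0.065 0 0 0;0.068 0 0.065 0 0 0")

```text
t: 14.07
eef_pos: [517.8, -201.8, 112.7]
ee_rot: [180.0, -0.1, 0.0]
wrist_force: [0.2, -1.2, -1.6]
grip_width: 58.0
gripper_force: 65.1
```

servo_tool(series="0 0 0.003 0 0 0;0 0 0.006 0 0 0;0 0 0.008 0 0 0;0 0 0.010 0 0 0;0 0 0.010 0 0 0;0 0 0.010 0 0 0")

```text
t: 14.57
eef_pos: [517.3, -201.8, 101.2]
ee_rot: [180.0, 0.0, 0.0]
wrist_force: [-0.3, 0.4, -2.8]
grip_width: 57.7
gripper_force: 65.1
```

No contact force, and the plug is about 6 mm in. Continuing down.

servo_tool(series="0 0 0.002 0 0 0;0 0 0.004 0 0 0;0 0 0.006 0 0 0;0 0 0.008 0 0 0;0 0 0.008 0 0 0;0 0 0.008 0 0 0")

```text
t: 15.07
eef_pos: [517.5, -201.7, 93.2]
ee_rot: [-180.0, -0.0, 0.0]
wrist_force: [1.5, -0.3, -2.7]
grip_width: 57.7
gripper_force: 65.2
```

servo_tool(series="0 0 0.001 0 0 0;0 0 0.002 0 0 0;0 0 0.002 0 0 0;0 0 0.002 0 0 0")

```text
t: 15.4
eef_pos: [517.7, -201.8, 93.1]
ee_rot: [180.0, -0.1, 0.0]
wrist_force: [-3.8, 3.1, 5.4]
grip_width: 58.1
gripper_force: 65.7
```

Contact came exactly 25 mm above the stand height, so the inner lid is home. I'll let go and rise straight up.

servo_tool(series="0 0 0 0 0 0;0 0 0 0 0 0;0 0 0 0 0 0;0 0 0 0 0 0;0 0 0 0 0 0;0 0 0 0 0 0;0 0 -0.01 0 0 0;0 0 -0.03 0 0 0;0 0 -0.06 0 0 0;0 0 -0.09 0 0 0;0 0 -0.12 0 0 0;0 0 -0.14 0 0 0;0 0 -0.14 0 0 0;0 0 -0.14 0 0 0", grip=100)

```text
t: 16.57
eef_pos: [517.9, -201.8, 233.5]
ee_rot: [180.0, -0.2, 0.0]
wrist_force: [-0.0, 0.2, -0.8]
grip_width: 85.2
gripper_force: 0.0
```

```bash
python3 - <<'E'
from h import *
im=eyes.snapshot("wrist");s=ctrl.get_state();print(s["t"],s["eef_pos"],s["ee_rot"],s["grip_width"],s["wrist_force"]);c=cam("wrist",s)
cv2.imwrite("pics/w_home.png",im)
for lo,hi,z in(([50,80,30],[85,255,255],120),([0,0,0],[180,255,60],147)):
  for q in blobs(im,lo,hi,(180,100,330,235),60)[0][:2]:
    x,y,w,h=q[2];print(q,"ctr",ray(c,(x+(w-1)/2,y+(h-1)/2),z)[:2],"x",ray(c,(256,y-.5),z)[0],ray(c,(256,y+h-.5),z)[0],"y",ray(c,(x-.5,y+h/2),z)[1],ray(c,(x+w-.5,y+h/2),z)[1])
E
```

```text
16.6167 [ 517.3955 -201.5846  231.7181] [-179.9815   -0.0414    0.0105] 85.63171949367802 [ 0.0826 -0.2066 -0.457 ]
(np.int32(806), array([254.9132, 182.2891]), array([227, 157,  59,  59], dtype=int32)) ctr [ 517.5015 -201.8187] x 546.4596681980954 486.6240897209441 y -173.0226811830336 -230.60502883992348
(np.int32(374), array([256.861 , 192.6043]), array([247, 181,  20,  24], dtype=int32)) ctr [ 519.1595 -202.2933] x 530.0407007637542 507.987515586933 y -193.50558044161443 -211.08120072674853
```

The rim reads level and at its seated height, with the knob at about (518,-202). Next I'll descend and grip the knob just above the steel top.

servo_tool(series="0.0003 0.0005 0.03 0 0 0;0.0003 0.0005 0.06 0 0 0;0.0003 0.0005 0.08 0 0 0;0.0003 0.0005 0.09 0 0 0;0.0003 0.0005 0.095 0 0 0;0.0003 0.0005 0.097 0 0 0;0.0003 0.0005 0.097 0 0 0;0.0003 0.0005 0.097 0 0 0", grip=50)

```text
t: 17.28
eef_pos: [518.3, -202.5, 135.8]
ee_rot: [180.0, -0.1, 0.0]
wrist_force: [-0.2, 1.0, -0.0]
grip_width: 42.6
gripper_force: 0.0
```

servo_tool(series="0 0 0 0 0 0;0 0 0 0 0 0;0 0 0 0 0 0;0 0 0 0 0 0;0 0 0 0 0 0;0 0 0 0 0 0;0 0 0 0 0 0;0 0 0 0 0 0;0 0 0 0 0 0;0 0 0 0 0 0", grip=0)

```text
t: 18.12
eef_pos: [518.2, -202.4, 135.7]
ee_rot: [180.0, -0.1, 0.0]
wrist_force: [-0.6, 0.6, 5.7]
grip_width: 17.1
gripper_force: 58.6
```

servo_tool(series="0 0 -0.001 0 0 0;0 0 -0.003 0 0 0;0 0 -0.006 0 0 0;0 0 -0.010 0 0 0;0 0 -0.016 0 0 0;0 0 -0.025 0 0 0;0 0 -0.04 0 0 0;0 0 -0.055 0 0 0;0 0 -0.068 0 0 0;0 0 -0.076 0 0 0;0 0 -0.08 0 0 0;0 0 -0.08 0 0 0;0 0 -0.08 0 0 0;0 0 -0.08 0 0 0")

```text
t: 19.28
eef_pos: [517.3, -202.1, 213.2]
ee_rot: [-180.0, 0.1, 0.0]
wrist_force: [0.7, -0.4, -0.6]
grip_width: 16.8
gripper_force: 58.6
```

```bash
python3 - <<'E'
from h import *
s=ctrl.get_state();print(s["t"],s["eef_pos"],s["ee_rot"],s["grip_width"],s["gripper_force"],s["wrist_force"])
S=eyes.snapshot("scene");T=eyes.snapshot("top");W=eyes.snapshot("wrist")
for n,i in(("scene",S),("top",T),("wrist",W)):
    cv2.imwrite(f"pics/{n}_end.png",i)
    c=cam(n,s)
    for q in blobs(i,[50,80,30],[85,255,255],None,15)[0][:3]:
        x,y,w,h=q[2];print(n,q,ray(c,(x+(w-1)/2,y+(h-1)/2),120)[:2])
    print(n,"expected rim",proj(c,[517.5,-201.8,120]),"if 80 up",proj(c,[517.5,-201.8,200]))
    for q in blobs(i,[22,120,60],[35,255,255],None,30)[0][:1]: print("yellow",q,ray(c,q[1],22)[:2])
E
```

```text
19.2833 [ 517.3317 -202.0792  213.2443] [-179.9804    0.0926    0.0116] 16.776940748006822 58.6090350151062 [ 0.6618 -0.4448 -0.6217]
scene (np.int32(378), array([166.8942, 208.8677]), array([156, 199,  22,  21], dtype=int32)) [ 519.2771 -205.1437]
scene (np.int32(161), array([291.0683, 218.8696]), array([283, 212,  17,  15], dtype=int32)) [772.6921   1.43  ]
scene expected rim [167.0625 207.8139] if 80 up [161.5654 191.1814]
yellow (np.int32(293), array([265.9488, 141.9625]), array([256, 134,  21,  17], dtype=int32)) [494.4476 203.3944]
top (np.int32(287), array([461.8885, 283.3868]), array([451, 275,  23,  18], dtype=int32)) [ 303.8414 -616.8236]
top (np.int32(114), array([236.7368, 151.3947]), array([231, 146,  12,  11], dtype=int32)) [716.8627  50.7295]
top expected rim [320.3809 214.1332] if 80 up [325.9959 213.3668]
yellow (np.int32(320), array([189.9969, 226.5594]), array([180, 217,  21,  20], dtype=int32)) [486.2588 211.6948]
wrist (np.int32(2067), array([255.3541, 182.0939]), array([224, 160,  64,  47], dtype=int32)) [ 525.2246 -201.8799]
wrist expected rim [255.4097 191.1954] if 80 up [254.9677 228.3195]
```

The scene view shows the whole green rim uncovered and in its seated place. A quick check that the held steel lid is upright, then I'll hand in.

```bash
python3 - <<'E'
from h import *
s=ctrl.get_state();c=cam("wrist",s);W=cv2.imread("pics/wrist_end.png");x,y,z=s["eef_pos"]
_,m=blobs(W,[50,80,30],[85,255,255],(200,140,320,230))
for u in(235,245,256,267,277): print(u,np.where(m[:,u])[0][[0,-1]])
for zz in(198,208): print("expected steel front edge",zz,[proj(c,[x+24*np.cos(a),y+24*np.sin(a),zz]) for a in(.5,0,-.5)])
print(ctrl.finish_job())
E
```

```text
235 [168 201]
245 [161 196]
256 [160 194]
267 [162 195]
277 [169 200]
expected steel front edge 198 [array([236.6759, 195.4594]), array([255.4283, 190.8984]), array([274.1809, 195.5033])]
expected steel front edge 208 [array([235.4772, 200.7484]), array([255.3743, 195.9363]), array([275.2725, 200.7959])]
the job is handed in; nothing more can be done
None
```

I've handed the job in after about 19 s of the 67 s allowed; no verdict came back. The yellow cap is in the holder, and the inner lid is seated in the canister. The arm still grips the steel lid, upright as far as its edge shows, about 8 cm above the inner lid, and never went near the cups, scale or syrup jar.

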